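Uncover an egg and show its other side

TASK

The egg dish needs a quarter turn so that the egg's other side faces the keeper: lift the wire guard off it and hang the guard by its handle on the hook, letting go of it there. Then pick the dish up off its stand without turning it yet, and once it is at least 3 cm clear turn it a quarter turn, either way round, over the middle of the stand, keeping it level so that the egg stays in the middle. Do not touch the egg, leave everything else where it is, and finish while still holding the dish there in the air, level, turned and still.

Things in the scene. Friction and masses are not known exactly. Their poses are not given: they have to be found in the camera images.
- guard: Cage of steel wire, 0.12 kg, open below, 113 mm across, 60 mm high, over the dish on its stand. On top an arched handle of 7 mm round bar: uprights at y = -22 and +22 mm (51 mm over outsides), straight from z = 58 (flat cage top) to 100 mm; crown centre z = 113 mm. Fingers outside the uprights leave the middle free; a hook passes through along x. Origin: centre of the foot's underside, z up.
- guard_bar (a point): Centre of the crown of the guard's handle bar (bar radius 3.5 mm), 113 mm above the guard's origin. The window below it is 48 mm high.
- hook_stand: Fixed steel stand with one hook. Origin on the table below the hanging place. A 12 mm post at x = +80 mm on a round foot 80 mm across; from its top a level round arm, 8 mm thick, centre line at z = 155 mm, runs along -x over the origin to x = -4 mm and bends up to an open tip at x = -21 mm (-25 with its radius), top at z = 177 mm, roughly towards the robot. Nothing on it is higher.
- hook_seat (a point): Top of the hook's arm above the hook stand's origin, 159 mm above the table: the underside of the handle's crown rests here when the guard hangs.
- egg_stand: Fixed round base, 130 mm across and 8 mm high, with a pedestal of 44 mm diameter in its middle whose top, 24 mm above the table, carries the dish. Origin: centre of the underside on the table. Its x axis is the one the dish's x axis lies along at the start.
- egg_dish: Black round dish, 62 mm across with an upright outer wall, 26 mm high, 0.08 kg, standing loose on the pedestal (not seated in anything). Its floor is a shallow cone (14 degrees, lowest in the middle), its inside is 56 mm across. A flat thumb tab, 16 mm wide, sticks out to 44 mm from the centre on its -x side at z = 21 mm. Origin: centre of the underside; z up.
- egg_center (a point): Centre of the egg: a white ball of 26 mm diameter, 12 g, lying loose in the middle of the dish, its centre about 18 mm above the dish's underside (its top about 5 mm above the rim).
- lidded_pot: White lidded pot, 62 mm across, 41 mm high, a bystander between the two stands. Origin: centre of the underside.
- tall_pot: White lidded pot, 62 mm across, 53 mm high, a bystander nearer to the robot. Origin: centre of the underside.
- hygrometer: Flat white hygrometer, 40 x 58 x 15 mm, a bystander farther back. Origin: centre of the underside.
- capped_bottle: Squat white bottle with a blue cap, 60 mm across, 64 mm high, a bystander at the back. Origin: centre of the underside.
Not all that is in view belongs to the job. Leave any purple look-alike of the egg_dish alone.

How it is judged:
On the way, in this order (a step that is already met when the one before it is completed fails the run):
1. the guard hangs by its handle on the hook, let go (contact force between guard and hook_stand above 0.3 N and contact force between guard and the fingers below 0.05 N and horizontal distance between guard_bar and hook_seat below 0.035 m and height (world z) of guard above 0.03 m and angle between guard's own z axis and vertical below 0.35 rad and linear speed of guard below 0.08 m/s), for 0.2 s.
2. the dish is held at least 25 mm clear of the pedestal with the egg in it, not turned yet (z of egg_dish in the frame of egg_stand above 0.049 m and contact force between egg_dish and egg_stand below 0.01 N and contact force between egg_dish and the fingers above 1 N and horizontal distance between egg_center and egg_dish below 0.008 m and angle between the x axis of egg_dish and the x axis of egg_stand, either way round below 0.4 rad), for 0.1 s.
3. the dish has been turned a quarter turn in the air over its stand, level, the egg in its middle (z of egg_dish in the frame of egg_stand above 0.049 m and contact force between egg_dish and egg_stand below 0.01 N and contact force between egg_dish and the fingers above 1 N and horizontal distance between egg_center and egg_dish below 0.008 m and angle between the x axis of egg_dish and the x axis of egg_stand, either way round above 1.36 rad and angle between egg_dish's own z axis and vertical below 0.1 rad and horizontal distance between egg_dish and egg_stand below 0.03 m), for 0.2 s.
At the end, for the whole second after the job is handed in: Guard hangs on the hook, let go: within 35 mm of its hanging place, foot over 30 mm up, tilt under 20 deg. Fingers hold the dish at least 25 mm over the pedestal, within 30 mm of its axis, a quarter turn round (12 deg), level (5.7 deg), under 30 mm/s and 0.3 rad/s; egg within 8 mm of its middle (all of step 1 and all of step 3 and linear speed of egg_dish below 0.03 m/s and angular speed of egg_dish below 0.3 rad/s); the arm keeps its last pose, push and grip.
It fails at once if the egg rolled out of the middle of the dish (more than 12 mm off) (horizontal distance between egg_center and egg_dish above 0.012 m).
It fails at once if the egg was touched by the robot or the guard (contact force between egg and the fingers above 0.3 N or contact force between egg and the arm above 0.3 N or contact force between egg and guard above 0.3 N).
It fails at once if the dish was tipped by more than 12 degrees (angle between egg_dish's own z axis and vertical above 0.21 rad).
It fails at once if a bystander was pushed more than 20 mm (distance of any of lidded_pot, tall_pot, hygrometer, capped_bottle from where it was at the start of the episode above 0.02 m).
It also fails if it takes over 54 s, if anything falls off the work surface, if the arm or the gripper's body presses on something with over 40 N, if the wrist force passes 120 N, or if a joint passes its speed limit or range.

ROBOT

A 7-joint arm with a two-finger parallel gripper is mounted at the origin on a cart in front of the work surface, level with it; the furniture and walls round the work are solid. World frame = base frame: x ahead of the robot, y to its left, z up, the work surface at z = 0. Lengths are in m, angles in rad, forces in N, time in s.
With the tool pointing down it reaches from about 0.35 to 0.775 m from the base axis. Payload 3.1 kg.
Tool frame: the origin (TCP) lies between the finger pads; the fingertips stand arm.tcp_to_tips ahead of it and the grasp point (between the pads) is the TCP (arm.tcp_to_tips is the distance from the TCP to the fingertips, in m); z points along the fingers, y is the line along which they close (so a half turn about z gives the same grasp; the last joint's range is limited). The gripper opens to 85 mm and grips with 20 to 120 N. Pads are 22 mm wide; open, the fingers measure 114 mm over their backs; the gripper's body (76 mm by 85 mm) begins 54 mm behind the grasp point. The pads swing forward as they close: fully open they stand 13 mm farther back than shut.
Start: joints at [-1.378, 0.311, 0.014, 1.512, -0.004, 1.319, -0.027], TCP at [0.128, 0.535, 0.25] pointing down, gripper open.
Joint ranges: [-2.7, 2.7], [-0.3, 1.91], [-1.27, 1.3], [0.12, 2.57], [-1.44, 4.58], [0.2, 2.03], [-3.05, 3.05]. Speed limits (rad/s): [2.79, 2.79, 3.14, 3.14, 3.14, 3.14, 3.14].

INTERFACE

Orientations are given as a rotation vector (axis times angle).
In Python, from plant import sensors, capture, calibration, finish_job, arm gives the robot as it stands. The module is installed in compiled form; this text tells all that it offers.
- The arm moves only by the tool jog_arm, never from a script. Its arguments are lists of equal length, an entry for each row: "gripper": the opening in per cent of the stroke, from 0 (shut) to 100 (fully open); "dp": the shift along the world's x, y, z in m, a list of three; "delta_rot": the turn, a rotation vector about the world's x, y, z in rad, a list of three. A call has 1 to 12 rows; each row is the pose to reach, as a shift and turn from the pose commanded when the call began; what a row does not reach only later rows make up. A row lasts 1/10 s, in which the tool goes at most 50 mm and 8.59 degrees, less where a joint would pass 70% of its speed; a pose out of reach is approached as far as the arm can. A call with a gripper value outside its range is refused whole. The fingers move at their own pace and stop on an object; "newtons" is the grip in N (left out, the last holds). Time passes only in rows, so rows that repeat a pose let the fingers close. It gives the time, the measured TCP pose, the force, the opening and the grip force at its end, in the units of the state.
- sensors.sense(): the state, without advancing time (a new reading comes with each control period).
- capture(name): name is "scene" or "top"; returns (picture, depth): 480x640x3 uint8, red, green, blue; 480x640 float32, m along the optical axis (not along the pixel's ray), 0 where there is no reading.
- calibration(name): a dict with "vfov" (degrees; the focal length in pixels is half the picture's height over the tangent of half this angle, whatever the lens; pixels are square), "cx", "cy" (the principal point, pixels), "R" (3x3) and "t" (3): a world point X has camera coordinates R X + t. Camera axes: x right, y down, z forward; pixel columns grow to the right and rows downward; lengths in m; the calibration is good to about 2 mm. A picture is of the moment at which its call begins. calibration takes no time and is no camera call.
- finish_job(): hands the job in; it is judged then, once.
The state is a dict: "time_s": time; "q": joint angles; "joint_velocities": joint speeds; "joint_efforts": joint torques, N m; "ee_pos": TCP position; "tcp_rot": TCP orientation; "wrist_force": force on the tool from outside, world axes, zero at the start; "wrist_torque": the same for the moment, N m; "opening": finger opening in m; "grip_force": force on a finger pad.
Only numpy, scipy, OpenCV 4.12 (cv2) and the standard library are available. Lean on these libraries where they do the work, as an engineer would, in place of code of your own. Each camera call takes 0.05 s, during which the arm holds its last target. There are 200 camera calls.

## Working session

There is one attempt and no reset: what is moved stays moved. The work goes in short steps, Python scripts to look and compute and a tool call to move; the robot and the scene stay as the last step left them, time stands still between calls to the robot, and variables do not carry over. Pictures are saved under pics/ and viewed, at most 10 in all, crops included, and the job is handed in when it is done.

Besides the shell and the picture viewer there is one more tool, called in YAML: its name, and indented under it one key for each argument. jog_arm: Moves the arm, as the interface text tells. Its arguments: {"type":"object","properties":{"gripper":{"type":"array","items":{"type":"number"}},"dp":{"type":"array","items":{"type":"array","items":{"type":"number"}}},"delta_rot":{"type":"array","items":{"type":"array","items":{"type":"number"}}},"newtons":{"type":"number"}},"required":["gripper","dp","delta_rot"]}

```bash
mkdir -p pics; cat > h.py <<'E'
import numpy as np,cv2
from plant import sensors,capture,calibration,finish_job,arm
def cam(n):
    c=calibration(n); f=240/np.tan(np.radians(c["vfov"])/2)
    return f,c["cx"],c["cy"],np.array(c["R"]),np.array(c["t"])
def cloud(n,d):
    f,cx,cy,R,t=cam(n); v,u=np.mgrid[:480,:640]
    P=np.stack([(u-cx)/f*d,(v-cy)/f*d,d],-1)
    return (P-t)@R
E
python3 - <<'E'
from h import *
for n in("scene","top"):
    p,d=capture(n); cv2.imwrite(f"pics/{n}0.png",p[:,:,::-1]); np.savez(f"{n}0.npz",p=p,d=d)
    print(calibration(n))
print(sensors.sense(),arm.tcp_to_tips)
E
```

```text
{'vfov': 42.86824746281016, 'cx': 318.59426380562854, 'cy': 239.62341311181623, 'R': array([[ 0.74635028, -0.66551926,  0.00673556],
       [-0.46549209, -0.52920842, -0.70940508],
       [ 0.47568726,  0.52632933, -0.7047688 ]]), 't': array([-0.33924991,  0.43455107,  0.97579971])}
{'vfov': 56.59857555442318, 'cx': 331.1143947019456, 'cy': 237.6415055782605, 'R': array([[-0.01864894, -0.99970952,  0.01526718],
       [-0.98660325,  0.01592497, -0.16235891],
       [ 0.16206862, -0.01809047, -0.98661365]]), 't': array([0.10893324, 0.58989731, 0.88529045])}
{'time_s': 0.1, 'q': array([-1.37771306,  0.31170064,  0.0139644 ,  1.5129162 , -0.00438879,
        1.31916821, -0.02717262]), 'joint_velocities': array([ 3.80538266e-04, -9.75266537e-04,  5.83221359e-04, -6.00239018e-03,
        9.94383850e-04,  6.26374326e-04,  6.83192024e-05]), 'joint_efforts': array([ 5.62873611e-04, -3.80861270e+01,  1.46500776e-01, -2.31244808e+01,
        1.22654834e-02,  8.00245180e-03, -1.34384629e-05]), 'ee_pos': array([0.12777967, 0.53432243, 0.24929153]), 'tcp_rot': array([-0.36772244, -3.11983408,  0.00338626]), 'wrist_force': array([-0.63138165,  0.8217078 ,  0.11292042]), 'wrist_torque': array([-0.00792722,  0.03463761, -0.00319938]), 'grip_force': 0.0, 'opening': 0.08540220090273895} 0.019
```

View pics/scene0.png

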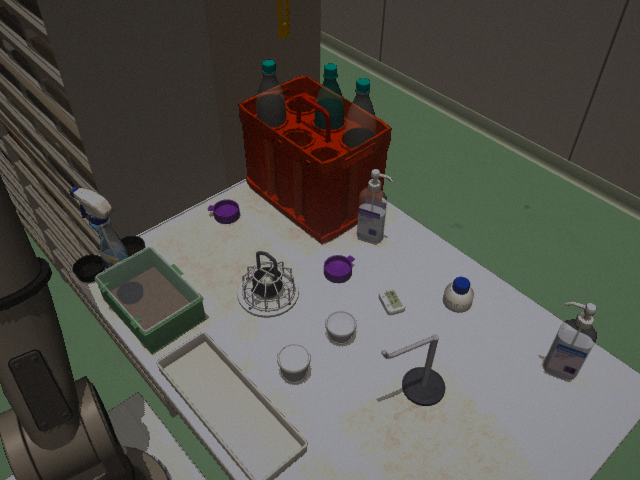

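View pics/top0.png

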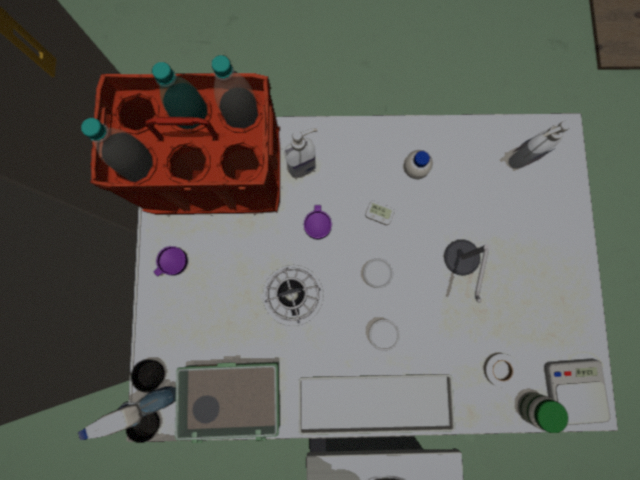

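The scene picture shows the guard over the black dish at about (268,285), with the hook stand's foot at (424,386) and its tip at (386,353). The top picture has the guard at (293,295), the hook's foot at (462,257) and its tip at (478,298). Dish candidates in the top view are the black one under the guard (291,293) and purple ones at (318,224) and (172,261). The black dish on the stand fits the description, and I'll confirm it in a crop.

```bash
python3 - <<'E'
from h import *
a=np.load("top0.npz");b=np.load("scene0.npz")
c1=cv2.resize(a["p"][255:335,250:335],None,fx=4.6,fy=4.6,interpolation=cv2.INTER_CUBIC)
c2=cv2.resize(b["p"][240:320,225:310],None,fx=4.6,fy=4.6,interpolation=cv2.INTER_CUBIC)
cv2.imwrite("pics/crop1.png",np.hstack([c1,c2])[:,:,::-1])
# hook & guard clouds
for n,z in(("top",a),("scene",b)):
    d=z["d"].astype(float); P=cloud(n,d); 
    if n=="top": Pt=P
    def sel(m,s):
        q=P[m&(d>0)]; print(n,s,len(q),q.mean(0).round(4) if len(q) else "", q.min(0).round(3) if len(q) else "",q.max(0).round(3) if len(q) else ""); return q
    v,u=np.mgrid[:480,:640]
    if n=="top": G=(abs(u-293)<35)&(abs(v-295)<35);H=(u>435)&(u<500)&(v>230)&(v<310)
    else: G=(abs(u-268)<40)&(abs(v-275)<45);H=(u>375)&(u<455)&(v>325)&(v<410)
    for lo,hi in((.004,.016),(.02,.05),(.053,.068),(.07,.125),(.104,.125)):
        q=sel(G&(P[...,2]>lo)&(P[...,2]<hi),f"guard {lo}-{hi}")
        if lo>.06 and len(q)>5:
            w,V=np.linalg.eigh(np.cov(q[:,:2].T)); print("  axis",V[:,1].round(3),np.sqrt(w).round(4))
    q=sel(H&(P[...,2]>.135)&(P[...,2]<.2),"hook arm")
    w,V=np.linalg.eigh(np.cov(q[:,:2].T)); s=(q[:,:2]-q[:,:2].mean(0))@V[:,1]; print("  axis",V[:,1].round(3),np.degrees(np.arctan2(*V[::-1,1])),s.min(),s.max(),q[s.argmin()],q[s.argmax()],q[q[:,2].argmax()])
    sel(H&(P[...,2]>.003)&(P[...,2]<.03),"hook foot")
    for s,(uu,vv) in dict(pot1=(377,272),pot2=(383,334),hyg=(379,212),bottle=(419,162)).items():
        if n=="top": print(s,P[vv,uu].round(3))
E
```

```text
top guard 0.004-0.016 1618 [0.474  0.1796 0.0078] [0.407 0.118 0.004] [0.549 0.246 0.015]
top guard 0.02-0.05 664 [0.4749 0.1814 0.0374] [0.425 0.128 0.021] [0.531 0.234 0.05 ]
top guard 0.053-0.068 351 [0.4776 0.181  0.0627] [0.428 0.132 0.053] [0.529 0.231 0.068]
top guard 0.07-0.125 109 [0.477  0.1798 0.1123] [0.448 0.151 0.071] [0.487 0.205 0.125]
  axis [-0.257  0.966] [0.0059 0.0154]
top guard 0.104-0.125 94 [0.4783 0.1806 0.1179] [0.47  0.157 0.107] [0.487 0.205 0.125]
  axis [-0.262  0.965] [0.002  0.0145]
top hook arm 297 [ 0.508  -0.1735  0.1581] [ 0.451 -0.193  0.136] [ 0.557 -0.156  0.178]
  axis [-0.96   0.279] 163.78887763501618 -0.051483790728391765 0.058393996182594055 [ 0.55710939 -0.18918917  0.1569485 ] [ 0.45119441 -0.15991015  0.1709121 ] [ 0.4545565  -0.15951029  0.17793149]
top hook foot 1009 [ 0.5483 -0.1854  0.0088] [ 0.441 -0.266  0.003] [ 0.608 -0.131  0.03 ]
pot1 [0.519 0.004 0.037]
pot2 [ 0.393 -0.002  0.053]
hyg [ 0.653 -0.009  0.01 ]
bottle [ 0.749 -0.091  0.063]
scene guard 0.004-0.016 1562 [0.4765 0.1855 0.0086] [0.384 0.086 0.004] [0.656 0.388 0.016]
scene guard 0.02-0.05 654 [0.4707 0.1791 0.039 ] [0.423 0.131 0.02 ] [0.532 0.238 0.05 ]
scene guard 0.053-0.068 294 [0.4733 0.1786 0.0614] [0.428 0.134 0.053] [0.528 0.235 0.068]
scene guard 0.07-0.125 212 [0.4765 0.1831 0.0974] [0.446 0.154 0.07 ] [0.506 0.213 0.125]
  axis [-0.277  0.961] [0.0079 0.0186]
scene guard 0.104-0.125 94 [0.4771 0.182  0.1167] [0.468 0.159 0.104] [0.486 0.207 0.125]
  axis [-0.261  0.965] [0.002  0.0158]
scene hook arm 354 [ 0.5092 -0.173   0.1576] [ 0.45  -0.191  0.135] [ 0.559 -0.152  0.18 ]
  axis [-0.96   0.281] 163.65274586470747 -0.050266955328894594 0.06139880338676559 [ 0.55860856 -0.18321765  0.1548651 ] [ 0.45011461 -0.15636522  0.17688103] [ 0.45510828 -0.15568709  0.17971002]
scene hook foot 1566 [ 0.5525 -0.1749  0.0087] [ 0.462 -0.245  0.003] [ 0.697 -0.039  0.03 ]
```

View pics/crop1.png

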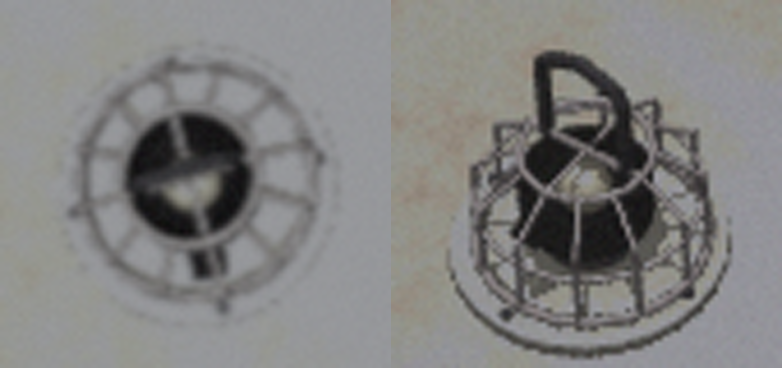

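The crop confirms it: a black dish with the white egg sits under the guard, its tab pointing down and slightly right in the top view (crop pixel 208,262). The handle bar runs across at (190,170). First I move over the guard.

jog_arm:
  gripper: [100, 100, 100, 100, 100, 100, 100, 100, 100, 100, 100, 100]
  dp:
    - [0.03, -0.03, 0]
    - [0.065, -0.065, 0]
    - [0.1, -0.1, 0]
    - [0.135, -0.136, 0]
    - [0.17, -0.172, 0]
    - [0.205, -0.207, 0]
    - [0.24, -0.243, 0]
    - [0.275, -0.278, 0]
    - [0.305, -0.308, 0]
    - [0.33, -0.334, 0]
    - [0.35, -0.354, 0]
    - [0.35, -0.354, 0]
  delta_rot:
    - [0, 0, 0.05]
    - [0, 0, 0.1]
    - [0, 0, 0.15]
    - [0, 0, 0.2]
    - [0, 0, 0.25]
    - [0, 0, 0.3]
    - [0, 0, 0.35]
    - [0, 0, 0.4]
    - [0, 0, 0.45]
    - [0, 0, 0.497]
    - [0, 0, 0.497]
    - [0, 0, 0.497]

```text
time_s: 1.3
ee_pos: [0.4807, 0.1755, 0.2499]
tcp_rot: [-0.396, 3.116, -0.006]
wrist_force: [-0.2, -0.0, -0.4]
opening: 0.0856
grip_force: 0.0
```

jog_arm:
  gripper: [100, 100, 100, 100]
  dp:
    - [0, 0, 0]
    - [0, 0, 0]
    - [0, 0, 0]
    - [0, 0, 0]
  delta_rot:
    - [0, 0, 0]
    - [0, 0, 0]
    - [0, 0, 0]
    - [0, 0, 0]

```text
time_s: 1.7
ee_pos: [0.4772, 0.1821, 0.2503]
tcp_rot: [0.415, -3.114, -0.001]
wrist_force: [0.4, 0.3, -0.1]
opening: 0.0852
grip_force: 0.0
```

jog_arm:
  gripper: [100, 100, 100, 100, 100, 100, 100, 100, 100]
  dp:
    - [0, -0.001, -0.025]
    - [0, -0.001, -0.05]
    - [0, -0.001, -0.075]
    - [0, -0.001, -0.1]
    - [0, -0.001, -0.125]
    - [0, -0.001, -0.145]
    - [0, -0.001, -0.154]
    - [0, -0.001, -0.154]
    - [0, -0.001, -0.154]
  delta_rot:
    - [0, 0, 0]
    - [0, 0, 0]
    - [0, 0, 0]
    - [0, 0, 0]
    - [0, 0, 0]
    - [0, 0, 0]
    - [0, 0, 0]
    - [0, 0, 0]
    - [0, 0, 0]

```text
time_s: 2.6
ee_pos: [0.4785, 0.1804, 0.0972]
tcp_rot: [-0.411, 3.113, 0.001]
wrist_force: [-0.6, -0.2, -0.3]
opening: 0.0852
grip_force: 0.0
```

jog_arm:
  gripper: [70, 62, 50, 50, 50, 50, 50, 50]
  dp:
    - [0, 0, 0]
    - [0, 0, 0]
    - [0, 0, 0]
    - [0, 0, 0]
    - [0, 0, 0]
    - [0, 0, 0]
    - [0, 0, 0]
    - [0, 0, 0]
  delta_rot:
    - [0, 0, 0]
    - [0, 0, 0]
    - [0, 0, 0]
    - [0, 0, 0]
    - [0, 0, 0]
    - [0, 0, 0]
    - [0, 0, 0]
    - [0, 0, 0]
  newtons: 40

```text
time_s: 3.4
ee_pos: [0.4786, 0.1808, 0.0976]
tcp_rot: [-0.411, 3.113, 0.002]
wrist_force: [-0.8, 1.0, 6.9]
opening: 0.0496
grip_force: 40.7
```

jog_arm:
  gripper: [50, 50, 50, 50, 50, 50, 50, 50, 50]
  dp:
    - [0, 0, 0.005]
    - [0, 0, 0.015]
    - [0, 0, 0.03]
    - [0, 0, 0.045]
    - [0, 0, 0.06]
    - [0, 0, 0.08]
    - [0, 0, 0.1]
    - [0, 0, 0.11]
    - [0, 0, 0.11]
  delta_rot:
    - [0, 0, 0]
    - [0, 0, 0]
    - [0, 0, 0]
    - [0, 0, 0]
    - [0, 0, 0]
    - [0, 0, 0]
    - [0, 0, 0]
    - [0, 0, 0]
    - [0, 0, 0]

```text
time_s: 4.3
ee_pos: [0.479, 0.1801, 0.2079]
tcp_rot: [-0.41, 3.111, 0.001]
wrist_force: [-0.3, 0.3, -1.3]
opening: 0.0494
grip_force: 41.6
```

jog_arm:
  gripper: [50, 50, 50, 50, 50, 50, 50, 50, 50, 50, 50, 50]
  dp:
    - [-0.005, -0.02, 0]
    - [-0.012, -0.05, 0]
    - [-0.02, -0.085, 0]
    - [-0.028, -0.12, 0]
    - [-0.036, -0.155, 0]
    - [-0.044, -0.19, 0]
    - [-0.052, -0.225, 0]
    - [-0.06, -0.26, 0]
    - [-0.066, -0.29, 0]
    - [-0.07, -0.315, 0]
    - [-0.07, -0.325, 0]
    - [-0.07, -0.325, 0]
  delta_rot:
    - [0, 0, -0.05]
    - [0, 0, -0.1]
    - [0, 0, -0.15]
    - [0, 0, -0.2]
    - [0, 0, -0.25]
    - [0, 0, -0.3]
    - [0, 0, -0.35]
    - [0, 0, -0.4]
    - [0, 0, -0.45]
    - [0, 0, -0.5]
    - [0, 0, -0.548]
    - [0, 0, -0.548]

```text
time_s: 5.5
ee_pos: [0.4066, -0.1468, 0.2056]
tcp_rot: [-0.455, -3.107, 0.001]
wrist_force: [-1.1, -3.8, -0.7]
opening: 0.0499
grip_force: 41.8
```

jog_arm:
  gripper: [50, 50, 50, 50, 50, 50]
  dp:
    - [0, 0, -0.01]
    - [0, 0, -0.025]
    - [0, 0, -0.04]
    - [0, 0, -0.04]
    - [0, 0, -0.04]
    - [0, 0, -0.04]
  delta_rot:
    - [0, 0, 0]
    - [0, 0, 0]
    - [0, 0, 0]
    - [0, 0, 0]
    - [0, 0, 0]
    - [0, 0, 0]

```text
time_s: 6.1
ee_pos: [0.4086, -0.1444, 0.1667]
tcp_rot: [0.445, 3.109, 0.0]
wrist_force: [-0.6, 0.2, 0.2]
opening: 0.0493
grip_force: 41.9
```

```bash
python3 - <<'E'
from h import *
out=[]
for n in("scene","top"):
    p,d=capture(n); np.savez(f"{n}1.npz",p=p,d=d)
    c=p[170:420,240:500] if n=="scene" else p[190:390,260:540]
    out.append(cv2.resize(c,(390,375),interpolation=cv2.INTER_CUBIC))
    print(n)
cv2.imwrite("pics/crop2.png",np.hstack(out)[:,:,::-1])
s=sensors.sense();print(s["ee_pos"],s["tcp_rot"],s["wrist_force"],s["opening"])
E
```

```text
scene
top
[ 0.40865169 -0.14486074  0.16695034] [4.45854545e-01 3.10813164e+00 3.27349299e-04] [-0.35848911 -0.86786415 -0.90780156] 0.049791779212360374
```

View pics/crop2.png

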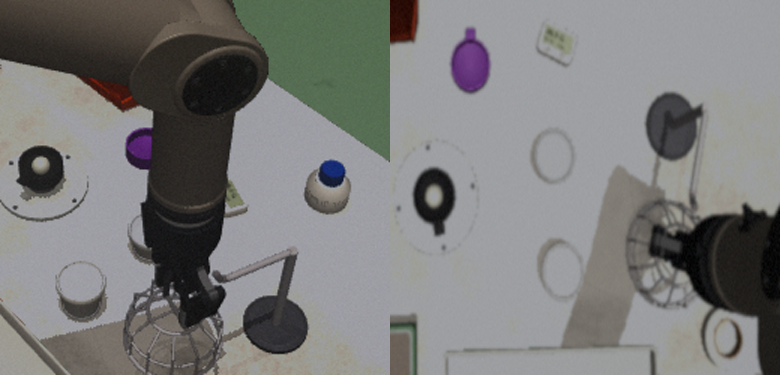

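The guard is held level in front of the hook tip, and the uncovered dish with its tab is at (435,195) in the right half. I'll check the guard's height and measure the dish.

```bash
python3 - <<'E'
from h import *
for n in("scene","top"):
    z=np.load(n+"1.npz");p=z["p"].astype(int);d=z["d"].astype(float);P=cloud(n,d)
    r=np.hypot(P[...,0]-.4085,P[...,1]+.1445); m=(r<.062)&(P[...,2]>.05)&(P[...,2]<.15)&(d>0)
    q=P[m]; h,e=np.histogram(q[:,2],bins=np.arange(.05,.151,.005)); print(n,len(q),h, q[q[:,2]<.09][:,:2].min(0),q[q[:,2]<.09][:,:2].max(0))
    v,u=np.mgrid[:480,:640]
    r=np.hypot(P[...,0]-.477,P[...,1]-.181)
    k=(p.max(-1)<75)&(r<.065)&(d>0)&(P[...,2]>.03)&(P[...,2]<.06)
    q=P[k]; print("dish",len(q),q.min(0),q.max(0))
    rim=q[q[:,2]>.046]
    if len(rim)>20:
        # circle fit with outlier rejection
        w=q[np.hypot(*(q[:,:2]-[.477,.181]).T)<.036]; (c,rad)=cv2.minEnclosingCircle(w[:,:2].astype(np.float32)); print("circ",c,rad)
        t=q[np.hypot(*(q[:,:2]-np.array(c)).T)>.0345]; tm=t.mean(0)[:2]-c; print("tab",len(t),t.mean(0),np.degrees(np.arctan2(-tm[1],-tm[0])))
    e=(p.min(-1)>110)&(r<.02)&(d>0)&(P[...,2]>.035); q=P[e]; print("egg",len(q),q.mean(0),q.min(0),q.max(0))
    b=(r<.075)&(r>.05)&(P[...,2]>.004)&(P[...,2]<.014);q=P[b]; (c,rad)=cv2.minEnclosingCircle(q[:,:2].astype(np.float32)); print("base",c,rad)
E
```

```text
scene 1274 [  0   0   0   0   0  63 318  35  28  24  20 181  70  28  57  80  96 253
  14   7] [ 0.35155743 -0.19943816] [ 0.46095774 -0.08760291]
dish 598 [0.43244968 0.15227032 0.03000603] [0.50597712 0.21849702 0.05655587]
circ (0.4732634723186493, 0.18669374287128448) 0.0345257930457592
tab 26 [0.43884536 0.17793474 0.0479669 ] 14.278009270879737
egg 68 [0.47349073 0.18310768 0.05259716] [0.46422401 0.17477792 0.04648476] [0.4838165  0.19463054 0.05818017]
base (0.47690534591674805, 0.1818639189004898) 0.0739651769399643
top 780 [  0   0   0   0   0  64 205  10   8   7   8 158  22  12  46  67  73 100
   0   0] [ 0.35319674 -0.1922146 ] [ 0.46515558 -0.09126665]
dish 565 [0.43558476 0.154114   0.0300238 ] [0.5047357  0.2115169  0.05371575]
circ (0.47294506430625916, 0.18237167596817017) 0.03248163312673569
tab 14 [0.43747715 0.17442012 0.04700608] 12.636216915574703
egg 88 [0.47532613 0.18285543 0.05177328] [0.46586824 0.17237476 0.0453976 ] [0.48419065 0.19326759 0.05768475]
base (0.4796137511730194, 0.17878401279449463) 0.06919129192829132
```

jog_arm:
  gripper: [50, 50, 50, 50, 50, 50, 50, 50]
  dp:
    - [0.008, -0.002, 0]
    - [0.019, -0.0055, 0]
    - [0.031, -0.009, 0]
    - [0.043, -0.0125, 0]
    - [0.055, -0.016, 0]
    - [0.067, -0.019, 0]
    - [0.067, -0.019, 0]
    - [0.067, -0.019, 0]
  delta_rot:
    - [0, 0, 0]
    - [0, 0, 0]
    - [0, 0, 0]
    - [0, 0, 0]
    - [0, 0, 0]
    - [0, 0, 0]
    - [0, 0, 0]
    - [0, 0, 0]

```text
time_s: 7.0
ee_pos: [0.4751, -0.1643, 0.1661]
tcp_rot: [-0.447, -3.109, 0.001]
wrist_force: [0.2, 0.1, -1.8]
opening: 0.0495
grip_force: 41.8
```

jog_arm:
  gripper: [50, 50, 50, 50, 50, 50]
  dp:
    - [0, 0, -0.008]
    - [0, 0, -0.016]
    - [0, 0, -0.022]
    - [0, 0, -0.025]
    - [0, 0, -0.025]
    - [0, 0, -0.025]
  delta_rot:
    - [0, 0, 0]
    - [0, 0, 0]
    - [0, 0, 0]
    - [0, 0, 0]
    - [0, 0, 0]
    - [0, 0, 0]

```text
time_s: 7.6
ee_pos: [0.475, -0.1641, 0.1414]
tcp_rot: [0.447, 3.109, -0.0]
wrist_force: [0.9, 0.1, -1.3]
opening: 0.0498
grip_force: 41.8
```

Not resting yet, so I lower in small steps.

jog_arm:
  gripper: [50, 50, 50, 50]
  dp:
    - [0, 0, -0.001]
    - [0, 0, -0.002]
    - [0, 0, -0.003]
    - [0, 0, -0.003]
  delta_rot:
    - [0, 0, 0]
    - [0, 0, 0]
    - [0, 0, 0]
    - [0, 0, 0]

```text
time_s: 8.0
ee_pos: [0.4754, -0.1643, 0.1393]
tcp_rot: [0.447, 3.108, 0.0]
wrist_force: [-2.4, 0.4, 5.2]
opening: 0.0495
grip_force: 42.4
```

jog_arm:
  gripper: [50, 50, 50]
  dp:
    - [0, 0, -0.001]
    - [0, 0, -0.002]
    - [0, 0, -0.002]
  delta_rot:
    - [0, 0, 0]
    - [0, 0, 0]
    - [0, 0, 0]

```text
time_s: 8.3
ee_pos: [0.4756, -0.1644, 0.1389]
tcp_rot: [0.447, 3.107, 0.002]
wrist_force: [-4.4, 1.2, 15.2]
opening: 0.0497
grip_force: 43.2
```

jog_arm:
  gripper: [50, 52, 55, 58, 61, 64, 68, 74, 80, 90, 95, 95]
  dp:
    - [0, 0, 0.001]
    - [0, 0, 0.001]
    - [0, 0, 0.001]
    - [0, 0, 0.001]
    - [0, 0, 0.001]
    - [0, 0, 0.001]
    - [0, 0, 0.001]
    - [0, 0, 0.001]
    - [0, 0, 0.001]
    - [0, 0, 0.001]
    - [0, 0, 0.001]
    - [0, 0, 0.001]
  delta_rot:
    - [0, 0, 0]
    - [0, 0, 0]
    - [0, 0, 0]
    - [0, 0, 0]
    - [0, 0, 0]
    - [0, 0, 0]
    - [0, 0, 0]
    - [0, 0, 0]
    - [0, 0, 0]
    - [0, 0, 0]
    - [0, 0, 0]
    - [0, 0, 0]

```text
time_s: 9.5
ee_pos: [0.4749, -0.1641, 0.1373]
tcp_rot: [-0.447, -3.11, 0.0]
wrist_force: [0.1, -0.1, 0.2]
opening: 0.0811
grip_force: 0.0
```

jog_arm:
  gripper: [95, 95, 95, 95, 95, 95, 95, 95]
  dp:
    - [0, 0, 0]
    - [0, 0, 0.01]
    - [0, 0, 0.025]
    - [0, 0, 0.045]
    - [0, 0, 0.07]
    - [0, 0, 0.095]
    - [0, 0, 0.11]
    - [0, 0, 0.11]
  delta_rot:
    - [0, 0, 0]
    - [0, 0, 0]
    - [0, 0, 0]
    - [0, 0, 0]
    - [0, 0, 0]
    - [0, 0, 0]
    - [0, 0, 0]
    - [0, 0, 0]

```text
time_s: 10.3
ee_pos: [0.4766, -0.165, 0.2504]
tcp_rot: [0.447, 3.103, -0.001]
wrist_force: [-0.6, -0.6, -0.5]
opening: 0.081
grip_force: 0.0
```

```bash
python3 - <<'E'
from h import *
out=[]
for n in("scene","top"):
    p,d=capture(n); np.savez(f"{n}2.npz",p=p,d=d)
    c=p[220:440,240:500] if n=="scene" else p[190:390,260:540]
    out.append(cv2.resize(c,(390,330),interpolation=cv2.INTER_CUBIC))
cv2.imwrite("pics/crop3.png",np.hstack(out)[:,:,::-1])
E
```

```text
(no output)
```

View pics/crop3.png

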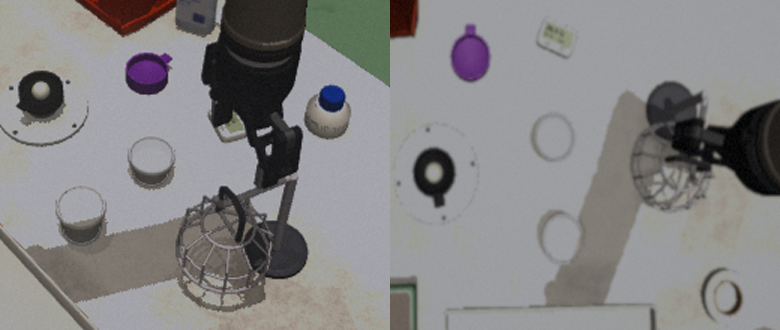

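The guard hangs free on the hook, at (223,255) in the left half. I'll check its tilt and refine the dish centre.

```bash
python3 - <<'E'
from h import *
from scipy.optimize import least_squares
def circ(q,r,x0):
    s=least_squares(lambda c:np.hypot(q[:,0]-c[0],q[:,1]-c[1])-r,x0,loss="soft_l1",f_scale=.002);return s.x
for n in("scene","top"):
    z=np.load(n+"2.npz");p=z["p"].astype(int);d=z["d"].astype(float);P=cloud(n,d);ok=d>0
    # guard: fit rigid axis from foot ring points near and top
    r=np.hypot(P[...,0]-.475,P[...,1]+.164); q=P[ok&(r<.075)&(P[...,2]>.03)&(P[...,2]<.115)]
    h,e=np.histogram(q[:,2],bins=np.arange(.03,.116,.005));print(n,h)
    for dz in((.035,.07),): 
        f=q[q[:,2]<.07]; A=np.c_[f[:,:2]-f[:,:2].mean(0),np.ones(len(f))]
        print(" low",f.min(0),f.max(0))
    # dish
    r=np.hypot(P[...,0]-.476,P[...,1]-.181)
    k=(p.max(-1)<80)&ok&(r<.04)&(P[...,2]>.045)&(P[...,2]<.056); q=P[k]
    mask=k.astype(np.uint8); rho=np.hypot(q[:,0]-.475,q[:,1]-.182)
    q=q[rho>.024]; print(" rim",len(q),circ(q,.0295,[.475,.182]),q[:,2].mean(),q.min(0),q.max(0))
    e=(p.min(-1)>110)&(r<.02)&ok&(P[...,2]>.04); q=P[e]
    s=least_squares(lambda c:np.linalg.norm(q-c,axis=1)-.013,[.475,.182,.042],loss="soft_l1",f_scale=.002);print(" egg",s.x)
    b=ok&(r<.09)&(r>.045)&(P[...,2]>.0045)&(P[...,2]<.012); q=P[b];print(" base",q[:,:2].min(0),q[:,:2].max(0),np.percentile(q[:,:2],[1,99],axis=0).mean(0))
E
```

```text
scene [  4   4   5  12 246 165  29  29  30  88 184  35  46  87 102 229 161]
 low [ 0.42015534 -0.21502944  0.03010133] [ 0.54763753 -0.10386995  0.06990656]
 rim 210 [0.47436069 0.18466466] 0.049202123125746566 [0.43654613 0.15356848 0.04500188] [0.5061477  0.21650797 0.05564943]
 egg [0.47579321 0.18721863 0.04419689]
 base [0.3915029  0.09427344] [0.56505768 0.27027592] [0.47696148 0.18295507]
top [  2   0   0   7 146  91  12   6  11  59 111  16  25  54  67 157  64]
 low [ 0.42124529 -0.21640465  0.03075053] [ 0.54652913 -0.10669922  0.06896518]
 rim 131 [0.47490457 0.18178897] 0.048495028469218646 [0.43755994 0.15216287 0.04500247] [0.50480337 0.21179072 0.05198491]
 egg [0.47617584 0.181833   0.04134617]
 base [0.41246891 0.11578198] [0.54021219 0.24579768] [0.47627581 0.18168335]
```

jog_arm:
  gripper: [100, 100, 100, 100, 100, 100, 100, 100, 100, 100, 100, 100]
  dp:
    - [0, 0.02, 0]
    - [0, 0.05, 0]
    - [0, 0.085, 0]
    - [0, 0.12, 0]
    - [0, 0.155, 0]
    - [0, 0.19, 0]
    - [0, 0.225, 0]
    - [0, 0.26, 0]
    - [0, 0.295, 0]
    - [0, 0.325, 0]
    - [0, 0.347, 0]
    - [0, 0.347, 0]
  delta_rot:
    - [0, 0, 0.05]
    - [0, 0, 0.1]
    - [0, 0, 0.15]
    - [0, 0, 0.2]
    - [0, 0, 0.25]
    - [0, 0, 0.3]
    - [0, 0, 0.35]
    - [0, 0, 0.4]
    - [0, 0, 0.45]
    - [0, 0, 0.5]
    - [0, 0, 0.522]
    - [0, 0, 0.522]

```text
time_s: 11.6
ee_pos: [0.4735, 0.1869, 0.2459]
tcp_rot: [0.38, -3.116, -0.002]
wrist_force: [0.1, -0.3, -0.2]
opening: 0.0854
grip_force: 0.0
```

jog_arm:
  gripper: [100, 100, 100, 100, 100, 100, 100, 100]
  dp:
    - [0, 0, -0.02]
    - [0, 0, -0.05]
    - [0, 0, -0.08]
    - [0, 0, -0.11]
    - [0, 0, -0.13]
    - [0, 0, -0.15]
    - [0, 0, -0.15]
    - [0, 0, -0.15]
  delta_rot:
    - [0, 0, 0]
    - [0, 0, 0]
    - [0, 0, 0]
    - [0, 0, 0]
    - [0, 0, 0]
    - [0, 0, 0]
    - [0, 0, 0]
    - [0, 0, 0]

```text
time_s: 12.4
ee_pos: [0.475, 0.1814, 0.0973]
tcp_rot: [0.367, -3.119, 0.002]
wrist_force: [-1.0, 0.6, 0.6]
opening: 0.0855
grip_force: 0.0
```

jog_arm:
  gripper: [100, 100, 100, 100, 100, 100]
  dp:
    - [0.001, 0.0005, -0.015]
    - [0.001, 0.0005, -0.03]
    - [0.001, 0.0005, -0.045]
    - [0.001, 0.0005, -0.06]
    - [0.001, 0.0005, -0.06]
    - [0.001, 0.0005, -0.06]
  delta_rot:
    - [0, 0, 0]
    - [0, 0, 0]
    - [0, 0, 0]
    - [0, 0, 0]
    - [0, 0, 0]
    - [0, 0, 0]

```text
time_s: 13.0
ee_pos: [0.4769, 0.1833, 0.0385]
tcp_rot: [-0.369, 3.118, 0.0]
wrist_force: [0.5, -0.7, 0.3]
opening: 0.0851
grip_force: 0.0
```

jog_arm:
  gripper: [92, 86, 82, 79, 77, 76, 75, 74]
  dp:
    - [0, 0, 0]
    - [0, 0, 0]
    - [0, 0, 0]
    - [0, 0, 0]
    - [0, 0, 0]
    - [0, 0, 0]
    - [0, 0, 0]
    - [0, 0, 0]
  delta_rot:
    - [0, 0, 0]
    - [0, 0, 0]
    - [0, 0, 0]
    - [0, 0, 0]
    - [0, 0, 0]
    - [0, 0, 0]
    - [0, 0, 0]
    - [0, 0, 0]
  newtons: 20

```text
time_s: 13.8
ee_pos: [0.4759, 0.1837, 0.0373]
tcp_rot: [0.371, -3.12, -0.001]
wrist_force: [-0.1, 1.5, 0.1]
opening: 0.0631
grip_force: 0.3
```

jog_arm:
  gripper: [75, 74, 73, 72, 71, 70, 69, 69, 69, 69]
  dp:
    - [0, -0.001, 0]
    - [0, -0.001, 0]
    - [0, -0.001, 0]
    - [0, -0.001, 0]
    - [0, -0.001, 0]
    - [0, -0.001, 0]
    - [0, -0.001, 0]
    - [0, -0.001, 0]
    - [0, -0.001, 0]
    - [0, -0.001, 0]
  delta_rot:
    - [0, 0, 0]
    - [0, 0, 0]
    - [0, 0, 0]
    - [0, 0, 0]
    - [0, 0, 0]
    - [0, 0, 0]
    - [0, 0, 0]
    - [0, 0, 0]
    - [0, 0, 0]
    - [0, 0, 0]
  newtons: 25

```text
time_s: 14.8
ee_pos: [0.4759, 0.1827, 0.0376]
tcp_rot: [-0.37, 3.12, 0.001]
wrist_force: [-2.2, 1.7, 5.4]
opening: 0.0615
grip_force: 27.2
```

jog_arm:
  gripper: [65, 65, 65, 65]
  dp:
    - [0, 0, 0]
    - [0, 0, 0]
    - [0, 0, 0]
    - [0, 0, 0]
  delta_rot:
    - [0, 0, 0]
    - [0, 0, 0]
    - [0, 0, 0]
    - [0, 0, 0]
  newtons: 40

```text
time_s: 15.2
ee_pos: [0.4759, 0.1827, 0.0376]
tcp_rot: [-0.37, 3.12, 0.001]
wrist_force: [-2.3, 1.6, 5.3]
opening: 0.0615
grip_force: 42.5
```

Grip is firm. I lift gently, then hold.

jog_arm:
  gripper: [65, 65, 65, 65, 65, 65, 65, 65, 65, 65, 65, 65]
  dp:
    - [0, 0, 0.002]
    - [0, 0, 0.005]
    - [0, 0, 0.009]
    - [0, 0, 0.014]
    - [0, 0, 0.02]
    - [0, 0, 0.026]
    - [0, 0, 0.032]
    - [0, 0, 0.037]
    - [0, 0, 0.041]
    - [0, 0, 0.044]
    - [0, 0, 0.045]
    - [0, 0, 0.045]
  delta_rot:
    - [0, 0, 0]
    - [0, 0, 0]
    - [0, 0, 0]
    - [0, 0, 0]
    - [0, 0, 0]
    - [0, 0, 0]
    - [0, 0, 0]
    - [0, 0, 0]
    - [0, 0, 0]
    - [0, 0, 0]
    - [0, 0, 0]
    - [0, 0, 0]

```text
time_s: 16.4
ee_pos: [0.4759, 0.1824, 0.0824]
tcp_rot: [-0.37, 3.12, 0.0]
wrist_force: [-0.0, -0.2, -0.4]
opening: 0.0612
grip_force: 43.5
```

jog_arm:
  gripper: [65, 65, 65, 65, 65]
  dp:
    - [0, 0, 0]
    - [0, 0, 0]
    - [0, 0, 0]
    - [0, 0, 0]
    - [0, 0, 0]
  delta_rot:
    - [0, 0, 0]
    - [0, 0, 0]
    - [0, 0, 0]
    - [0, 0, 0]
    - [0, 0, 0]

```text
time_s: 16.9
ee_pos: [0.4759, 0.1824, 0.0823]
tcp_rot: [0.37, -3.12, 0.0]
wrist_force: [0.5, 0.1, -1.0]
opening: 0.0611
grip_force: 43.5
```

```bash
python3 - <<'E'
from h import *
out=[]
for n in("scene","top"):
    p,d=capture(n); np.savez(f"{n}3.npz",p=p,d=d)
    c=p[200:340,200:360] if n=="scene" else p[240:350,230:355]
    out.append(cv2.resize(c,(390,340),interpolation=cv2.INTER_CUBIC))
cv2.imwrite("pics/crop4.png",np.hstack(out)[:,:,::-1])
s=sensors.sense();print(s["q"])
E
```

```text
[-0.64211115  0.40160493  0.30907838  1.8551319  -0.15144465  0.90765217
  1.544482  ]
```

View pics/crop4.png

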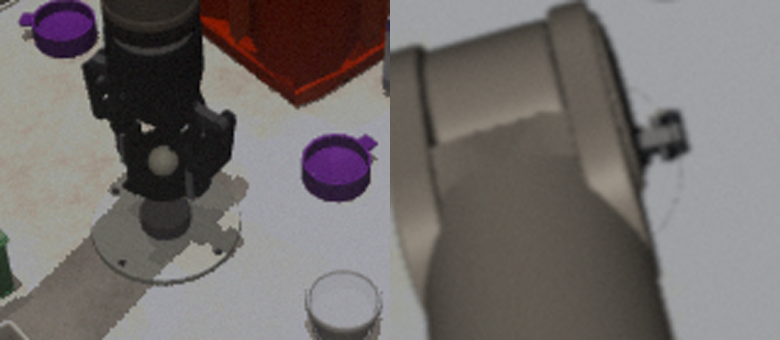

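The dish is lifted off with the egg in it, white at (162,160). Now the quarter turn, clockwise so the wrist stays well in range.

jog_arm:
  gripper: [65, 65, 65, 65, 65, 65, 65, 65, 65, 65, 65, 65]
  dp:
    - [0, 0, 0]
    - [0, 0, 0]
    - [0, 0, 0]
    - [0, 0, 0]
    - [0, 0, 0]
    - [0, 0, 0]
    - [0, 0, 0]
    - [0, 0, 0]
    - [0, 0, 0]
    - [0, 0, 0]
    - [0, 0, 0]
    - [0, 0, 0]
  delta_rot:
    - [0, 0, -0.02]
    - [0, 0, -0.06]
    - [0, 0, -0.12]
    - [0, 0, -0.19]
    - [0, 0, -0.26]
    - [0, 0, -0.34]
    - [0, 0, -0.42]
    - [0, 0, -0.5]
    - [0, 0, -0.58]
    - [0, 0, -0.66]
    - [0, 0, -0.74]
    - [0, 0, -0.8]

```text
time_s: 18.2
ee_pos: [0.4759, 0.1825, 0.0823]
tcp_rot: [0.879, 3.016, 0.0]
wrist_force: [-0.0, 0.8, -0.2]
opening: 0.0611
grip_force: 43.5
```

jog_arm:
  gripper: [65, 65, 65, 65, 65, 65, 65, 65, 65, 65, 65, 65]
  dp:
    - [0, 0, 0]
    - [0, 0, 0]
    - [0, 0, 0]
    - [0, 0, 0]
    - [0, 0, 0]
    - [0, 0, 0]
    - [0, 0, 0]
    - [0, 0, 0]
    - [0, 0, 0]
    - [0, 0, 0]
    - [0, 0, 0]
    - [0, 0, 0]
  delta_rot:
    - [0, 0, -0.08]
    - [0, 0, -0.16]
    - [0, 0, -0.24]
    - [0, 0, -0.32]
    - [0, 0, -0.4]
    - [0, 0, -0.48]
    - [0, 0, -0.56]
    - [0, 0, -0.64]
    - [0, 0, -0.7]
    - [0, 0, -0.74]
    - [0, 0, -0.765]
    - [0, 0, -0.771]

```text
time_s: 19.4
ee_pos: [0.4759, 0.1826, 0.0823]
tcp_rot: [1.945, 2.467, 0.0]
wrist_force: [-0.3, -0.2, -0.3]
opening: 0.0611
grip_force: 43.5
```

jog_arm:
  gripper: [65, 65, 65, 65, 65, 65, 65, 65]
  dp:
    - [0, 0, 0]
    - [0, 0, 0]
    - [0, 0, 0]
    - [0, 0, 0]
    - [0, 0, 0]
    - [0, 0, 0]
    - [0, 0, 0]
    - [0, 0, 0]
  delta_rot:
    - [0, 0, 0]
    - [0, 0, 0]
    - [0, 0, 0]
    - [0, 0, 0]
    - [0, 0, 0]
    - [0, 0, 0]
    - [0, 0, 0]
    - [0, 0, 0]

```text
time_s: 20.2
ee_pos: [0.4759, 0.1824, 0.0823]
tcp_rot: [1.944, 2.468, 0.0]
wrist_force: [0.0, 0.1, -1.0]
opening: 0.0611
grip_force: 43.5
```

```bash
python3 - <<'E'
from h import *
p,d=capture("scene"); np.savez("scene4.npz",p=p,d=d)
cv2.imwrite("pics/crop5.png",cv2.resize(p[190:430,190:470],None,fx=2.4,fy=2.4,interpolation=cv2.INTER_CUBIC)[:,:,::-1])
s=sensors.sense();print(s["q"],s["tcp_rot"],abs(s["joint_velocities"]).max())
E
```

```text
[-0.91341047  0.4561892   0.67111123  1.86495119 -0.34633763  0.93909686
  0.15190155] [1.94437016e+00 2.46754213e+00 1.01257406e-04] 0.001139593593925743
```

View pics/crop5.png

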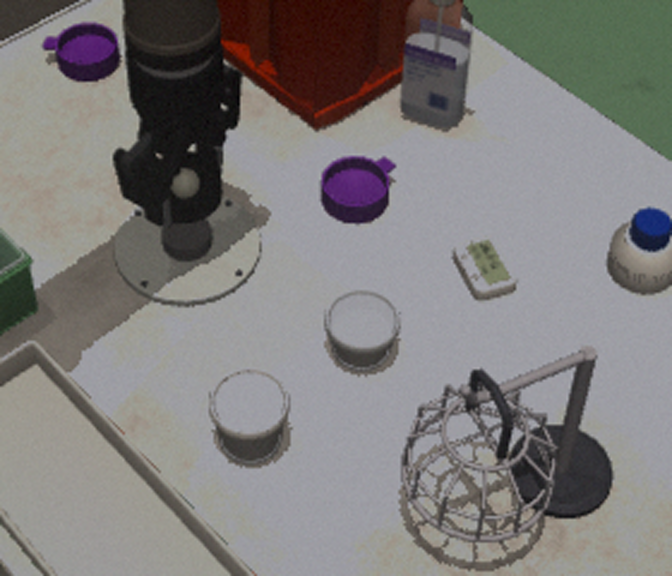

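The dish is held level over its stand with the egg inside at (185,183), turned 90°. The guard still hangs on the hook at (478,465), and everything else is in place.

```bash
python3 -c "
from plant import finish_job
print(finish_job())"
```

```text
the job is handed in; nothing more can be done
None
```

The guard hangs released on the hook, and the dish is held still and level about 45 mm above its stand, turned a quarter turn with the egg in it; I handed the job in at about 20 s and no verdict came back.

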